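Walk a heavy motorcycle battery into its charging dock

ROBOT

A 6-joint arm with a two-finger parallel gripper is mounted at the origin on the work surface. World frame = base frame: x ahead of the robot, y to its left, z up, the work surface at z = 0. Lengths are in mm, angles in rad, forces in N, time in s.
With the tool pointing down it reaches from about 275 to 1000 mm from the base axis. Payload 8.4 kg.
Tool frame: the origin (TCP) lies at the very end of the fingers, on their centre line; the grasp point (between the pads) lies behind it (r.grip_point_offset is the x of the grasp point in the tool frame, in mm); x points along the fingers, z is the direction in which the jaws open and shut, and the axes are right-handed (so a half turn about x gives the same grasp; the last joint's range is limited). The gripper opens to 85 mm and grips with 20 to 120 N. Pads are 22 mm wide; open, the fingers measure 114 mm over their backs; the gripper's body (76 mm by 85 mm) begins 54 mm behind the grasp point. The pads swing forward as they close: fully open they stand 13 mm farther back than shut.
Start: joints at [1.171, 0.353, 1.633, -0, 1.155, -0.002], TCP at [242.118, 576.2, 231.281] pointing down, gripper open.
Joint ranges: [-2.63, 2.63], [-0.92, 2.1], [0.06, 2.66], [-1.3, 4.44], [0, 2.69], [-3.02, 3.02]. Speed limits (rad/s): [2.22, 2.22, 2.79, 3.14, 3.14, 3.14].

INTERFACE

Orientations are given as [roll, pitch, yaw] about the fixed x, y, z axes, in that order (R = Rz(yaw) Ry(pitch) Rx(roll)).
In Python, from rig import r, vision, order gives the robot as it stands. The module is installed in compiled form; this text tells all that it offers.
- The arm moves only by the tool step_arm, never from a script. Its argument "rows" is a list of rows, each a list of 7 numbers: the shift along the world's x, y, z in mm, then the turn, a rotation vector about the world's x, y, z in rad, then the finger opening in mm, from 0 to 85.4. A call has exactly 8 rows; each row is the pose to reach, as a shift and turn from the pose measured when the call began; what a row does not reach only later rows make up. A row lasts 1/8 s, in which the tool goes at most 62.5 mm and 10.7 degrees, less where a joint would pass 70% of its speed; a pose out of reach is approached as far as the arm can. A call with a gripper value outside its range is refused whole. The fingers move at their own pace and stop on an object; "force" is the grip in N (left out, the last holds). Time passes only in rows, so rows that repeat a pose let the fingers close, or fill a call up. It gives the time, the measured TCP pose, the force and the opening at its end, in the units of the state.
- r.sense(): the state, without advancing time (a new reading comes with each control period).
- vision.grab_frame(name): name is "scene" or "side" or "wrist"; returns (picture, depth): 420x560x3 uint8, red, green, blue; 420x560 float32, mm along the optical axis (not along the pixel's ray), 0 where there is no reading.
- vision.camera_info(name): a dict with "K" (3x3 intrinsics, pixels), "distortion" ([k1, k2, p1, p2, k3] as OpenCV has them; the pictures are not rectified), "origin" and "attitude" of the camera in the world; the wrist camera has in their place "tool_from_camera" (4x4, takes a point from camera to tool coordinates, whose origin is the TCP and whose axes are the tool frame's). Camera axes: x right, y down, z forward; pixel columns grow to the right and rows downward; lengths in mm; the calibration is good to about 2 mm. A picture is of the moment at which its call begins: read the wrist's pose just before it. camera_info takes no time and is no camera call.
- order.sign_off(): hands the job in, once; it reports no verdict.
The state is a dict: "clock": time; "qpos": joint angles; "qvel": joint speeds; "joint_efforts": joint torques, N m; "eef_pos": TCP position; "tcp_rot": TCP orientation; "contact_force": force on the tool from outside, world axes, zero at the start; "wrist_torque": the same for the moment, N m; "opening": opening from 0.0 (shut) to 1.0 (fully open).
Only numpy, scipy, OpenCV 4.12 (cv2) and the standard library are available. Lean on these libraries where they do the work, as an engineer would, in place of code of your own. Each camera call takes 0.05 s, during which the arm holds its last target.

TASK

Walk the heavy battery across the bench into the charging dock by gently pushing the side that faces away from the dock at alternate ends, so that it swings ahead corner by corner, until it is squarely home with both brass contacts pressed fully in; then let go. Never push on it with more than 24 N (shoving it straight ahead from the middle takes more than that), do not grip it, lift it or tip it, and leave the bottle, the tin and the bearing where they are.

Things in the scene. Friction and masses are not known exactly. Their poses are not given: they have to be found in the camera images.
- battery_center (a point): Centre (42 mm above the bench) of the loose battery: black block, grey lid, 85 mm along its x axis, 180 mm along its y axis, 85 mm high (terminal caps, on the far side, reach 93 mm). About 4.8 kg, on four small rubber feet. x axis points from its back face (yellow patch) to its front face, towards the dock; z up. Over 24 N between robot and battery is a failure.
- battery_face (a point): Middle of the battery's long back face (yellow patch), 30 mm above the bench: push at this height and it does not tip. Axes as the battery's. Pushed 75 to 80 mm to either side of here, the battery turns about a point roughly 33 mm past its middle, so the other end backs up somewhat, and needs only 10 to 18 N; pushed here in the middle it slides straight but needs 25 to 32 N.
- dock_stop (a point): Middle of the stop plane of the dock, 30 mm up. Fixed to the bench: two black stop blocks, 26 mm wide, at y = +42 and -42 mm, on an aluminium bar 266 mm wide, 50 mm high (face 14 mm behind theirs), grey charger 75 mm high behind. Opens to the robot's right. x axis: direction of insertion (roughly world +y); z up. Home: battery front on the blocks, its centre at x = -42.5 mm, y within 22 mm of 0.
- dock_mouth (a point): Middle of the dock's mouth at bench level, 56 mm in front of the stop plane; axes as dock_stop. Two fixed yellow cheeks, 36 mm high, stand either side: their inner faces are at y = +113 and -113 mm, straight from the stop bar out to 31 mm in front of the stop plane, then flaring outward as far as this mouth.
- contact_left (a joint): Left (dock y = +42 mm, the end nearer the robot's base) brass spring contact, 14 mm across, 30 mm up, standing 8 mm proud of its stop block; value in m: 0 out, 0.008 flush with the block. Spring 0.25 N/mm (2 N when fully in). Fully in means more than about 0.0055.
- contact_right (a joint): Right (dock y = -42 mm) brass spring contact, the same as the left one.
- oil_bottle_center (a point): Centre of a blue oil bottle, 56 mm diameter, 125 mm tall, standing upright: a bystander.
- grease_tin_center (a point): Centre of a red grease tin, 80 mm diameter, 60 mm tall: a bystander.
- bearing_center (a point): Centre of a steel wheel bearing lying flat, 52 mm diameter, 16 mm tall: a bystander.
Mind the look-alikes: they are no part of the job. Of the things like the part that bears battery_center, leave any that is green; of the rest the smaller one is meant.

How it is judged (in metres and radians):
On the way:
1. the battery has been walked in until its front face is between the cheeks (x of battery_center in the frame of dock_stop above -0.075 m and y of battery_center in the frame of dock_stop between -0.022 and 0.022 m), for 0.1 s.
At the end, for the whole second after the job is handed in: The battery stands flat in the dock, between the cheeks, its middle within 22 mm of the dock's middle, with both contacts pressed in by more than 5.5 of their 8 mm (value of joint each of contact_left, contact_right above 0.0055 m and y of battery_center in the frame of dock_stop between -0.022 and 0.022 m and angle between battery_center's own z axis and vertical below 0.05 rad and distance between battery_center and dock_stop below 0.056 m); the robot touches nothing.
It fails at once if the robot pushes or squeezes the battery with more than 24 N (contact force between any of the arm, the fingers and battery above 24 N).
It fails at once if the battery is lifted or tipped (angle between battery_center's own z axis and vertical above 0.15 rad or height (world z) of battery_center above 0.058 m).
It fails at once if the bottle, tin or bearing is disturbed (distance of any of oil_bottle_center, grease_tin_center, bearing_center from where it was at the start of the episode above 0.015 m).
It also fails if it takes over 72 s, if anything falls off the work surface, if the arm or the gripper's body presses on something with over 40 N, if the wrist force passes 120 N, or if a joint passes its speed limit or range.

## Working session

There is one attempt and no reset: what is moved stays moved. The work goes in short steps, Python scripts to look and compute and a tool call to move; the robot and the scene stay as the last step left them, time stands still between calls to the robot, and variables do not carry over. Pictures are saved under pics/ and viewed, and the job is handed in when it is done.

Besides the shell and the picture viewer there is one more tool, called in YAML: its name, and indented under it one key for each argument. step_arm: Moves the arm, as the interface text tells. Its arguments: {"type":"object","properties":{"rows":{"type":"array"},"force":{"type":"number"}},"required":["rows"]}

```bash
mkdir -p pics
python3 - <<'E'
from rig import r, vision, order
import cv2, numpy as np
print(r.sense())
for n in ["scene","side","wrist"]:
    p,d=vision.grab_frame(n); cv2.imwrite(f"pics/{n}0.png",p[:,:,::-1]); np.save(f"pics/{n}0.npy",d)
    print(n,vision.camera_info(n))
print(r.grip_point_offset)
E
```

```text
{'clock': 0.0, 'qpos': array([ 1.17057784e+00,  3.53665877e-01,  1.63415872e+00,  1.82268635e-05,
        1.15516212e+00, -2.41914743e-03]), 'qvel': array([ 0.00055511,  0.00017455, -0.00088787, -0.00115569, -0.00063463,
        0.00093557]), 'joint_efforts': array([-3.35379744e-03, -6.05259061e+01, -3.42068946e+01, -3.75324735e-04,
        9.13153257e-03,  8.20119055e-06]), 'eef_pos': array([241.93817703, 575.75378366, 230.54007264]), 'tcp_rot': array([ 3.12722   ,  1.56940216, -1.98297569]), 'contact_force': array([ 0.0956872 , -0.49051688, -0.39046589]), 'wrist_torque': array([-0.01558005,  0.00179336, -0.00826342]), 'opening': 1.000505066152571}
scene {'K': array([[416.84431719,   0.        , 277.12192491],
       [  0.        , 416.84431719, 206.48498247],
       [  0.        ,   0.        ,   1.        ]]), 'distortion': array([-0.11178947,  0.        ,  0.        ,  0.        ,  0.        ]), 'origin': array([1284.96592647, -221.60772327,  784.53506551]), 'attitude': array([-2.27729629, -0.01908672,  1.32132175])}
side {'K': array([[476.40245005,   0.        , 283.10449407],
 
[... 251 characters left out ...]
]), 'attitude': array([-2.22831346,  0.01625911, -0.22857515])}
wrist {'K': array([[327.50718729,   0.        , 281.60179054],
       [  0.        , 327.50718729, 208.26863289],
       [  0.        ,   0.        ,   1.        ]]), 'distortion': array([-0.02530628,  0.        ,  0.        ,  0.        ,  0.        ]), 'tool_from_camera': array([[ 2.58674469e-04, -3.19084082e-01,  9.47726375e-01,
        -1.43574323e+02],
       [-1.24380553e-04, -9.47726410e-01, -3.19084060e-01,
         8.34941607e+01],
       [ 9.99999959e-01, -3.53398307e-05, -2.84840481e-04,
        -4.77835630e-02],
       [ 0.00000000e+00,  0.00000000e+00,  0.00000000e+00,
         1.00000000e+00]])}
-18.700000000000003
```

View pics/scene0.png

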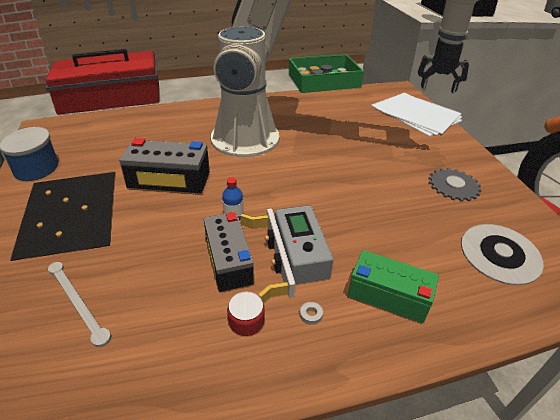

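View pics/side0.png

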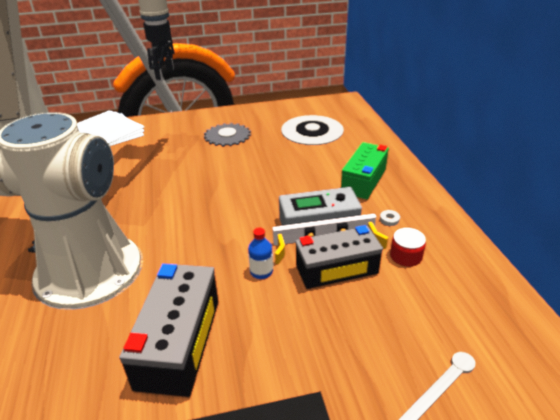

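View pics/wrist0.png

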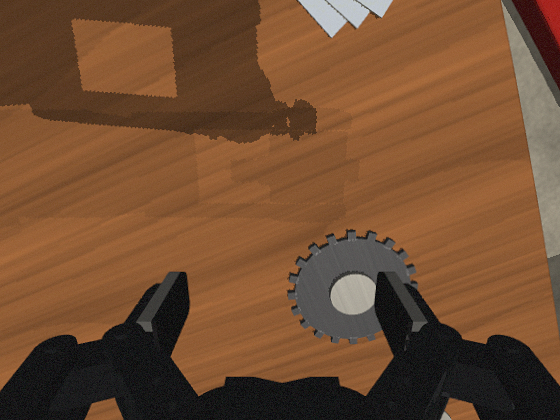

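In the scene view there are three battery-like blocks: the small black one at (228,250) in front of the dock, a larger black one at (165,168), and a green one at (393,285). I'm leaving the green one. Of the other two, the smaller one at (228,250) is meant. The bottle is at (233,197), the tin at (246,313) and the bearing at (312,312).

```bash
cat > h.py <<'E'
import cv2, numpy as np
from scipy.spatial.transform import Rotation as Ro
from rig import r, vision
def cloud(n,d,s=None):
    ci=vision.camera_info(n);K=ci["K"]
    v,u=np.mgrid[0:420,0:560]
    pts=np.stack([u,v],-1).reshape(-1,1,2).astype(np.float64)
    un=cv2.undistortPoints(pts,K,ci["distortion"]).reshape(420,560,2)
    P=np.dstack([un,np.ones((420,560))])*d[...,None]
    if n!="wrist":
        R=Ro.from_euler("xyz",ci["attitude"]).as_matrix(); W=P@R.T+ci["origin"]
    else:
        T=ci["tool_from_camera"]; Q=P@T[:3,:3].T+T[:3,3]
        W=Q@Ro.from_euler("xyz",s["tcp_rot"]).as_matrix().T+s["eef_pos"]
    W[d==0]=np.nan
    return W
E
python3 - <<'E'
from h import *
for n in ["scene","side"]:
    p=cv2.imread(f"pics/{n}0.png");d=np.load(f"pics/{n}0.npy");W=cloud(n,d)
    fl={"scene":(350,170),"side":(420,300)}[n]
    print(n,"bench",W[fl[0],fl[1]])
    hsv=cv2.cvtColor(p,cv2.COLOR_BGR2HSV)
    pts={"scene":dict(yl=(207,250),lid=(228,245),cap_r=(232,217),cap_b=(244,256),tin=(246,303),bear=(312,312),bot=(232,190),chg=(300,250),chl=(258,222),chr=(275,290),bar=(284,265)),
         "side":dict(lid=(338,247),patch=(345,271),capr=(306,241),capb=(362,230),tin=(408,240),bear=(390,217),bot=(260,240),chg=(320,200),cl=(282,245),cr=(377,232),bar=(325,228))}[n]
    for k,(u,v) in pts.items(): print(k,np.round(W[v,u],1),p[v,u][::-1])
    # crop upsample
    c=p[180:350,180:350] if n=="scene" else p[170:300,230:440]
    cv2.imwrite(f"pics/{n}_crop.png",cv2.resize(c,None,fx=3.4,fy=3.4,interpolation=cv2.INTER_CUBIC))
E
```

```text
scene bench [ 793.39115448 -312.12583639   -1.70442536]
yl [ 521.7 -199.3   -3.1] [161 102  70]
lid [ 602.1 -152.    85.1] [139 130 125]
cap_r [ 518.3 -127.8   94.5] [220  60  51]
cap_b [ 650.  -123.1   90.8] [ 54 101 184]
tin [ 756.6 -140.5   61.7] [227 220 214]
bear [769.4   6.6  -1.8] [182 117  76]
bot [ 416.8 -110.5   98.5] [ 57  94 156]
chg [649.    9.5  77.4] [154 153 148]
chl [473.  -53.   21.6] [121  90  37]
chr [708.3 -64.7  23.7] [120  91  41]
bar [660.6 -31.4  48.3] [224 208 198]Traceback (most recent call last):
  File "<stdin>", line 5, in <module>
IndexError: index 420 is out of bounds for axis 0 with size 420
```

View pics/scene_crop.png

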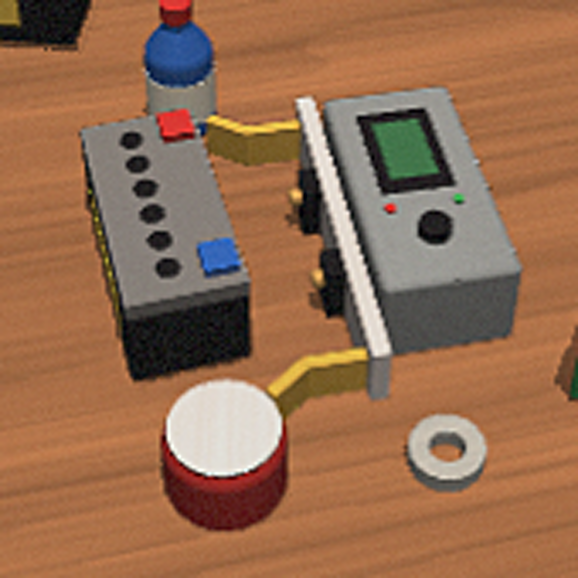

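The crop shows the small black battery with its grey lid and caps on the dock side, and the yellow patch on its left face. The dock is to the right, the tin at the lower left and the bearing at the lower right. Next I'll fit the lid and dock outlines from the depth clouds.

```bash
cat >> h.py <<'E'
def rect(Q):
    Q=Q[:, :2].astype(np.float32)
    (c,wh,a)=cv2.minAreaRect(Q); return np.round(c,1),np.round(wh,1),round(a,2)
def batt(W,lo=(430,-300),hi=(740,-20)):
    # keep the largest connected lid component
    m=(W[...,2]>80)&(W[...,2]<89)&(W[...,0]>lo[0])&(W[...,0]<hi[0])&(W[...,1]>lo[1])&(W[...,1]<hi[1])
    return m
E
python3 - <<'E'
from h import *
for n in ["scene","side"]:
    p=cv2.imread(f"pics/{n}0.png");d=np.load(f"pics/{n}0.npy");W=cloud(n,d)
    B=(W[...,0]>380)&(W[...,0]<860)&(W[...,1]>-330)&(W[...,1]<130)
    def comp(m,name,x=None):
        k,l,s,c=cv2.connectedComponentsWithStats(m.astype(np.uint8))
        for i in range(1,k):
            if s[i,4]>25:
                q=W[l==i]; print(n,name,s[i,4],"uv",np.round(c[i]),"med",np.round(np.median(q,0),1),rect(q))
    z=W[...,2]
    comp(B&(z>79)&(z<97),"lid")
    comp(B&(z>69)&(z<79),"chg")
    comp(B&(z>46)&(z<54),"bar")
    comp(B&(z>56)&(z<65),"tin")
    comp(B&(z>10)&(z<20),"bear")
    comp(B&(z>32)&(z<40),"cheek")
    comp(B&(z>100)&(z<130),"bottle")
    m=B&(abs(z)<6); print("bench z",np.nanmedian(z[m]))
    if n=="side":cv2.imwrite(f"pics/{n}_crop.png",cv2.resize(p[170:300,230:440],None,fx=3.4,fy=3.4,interpolation=cv2.INTER_CUBIC))
E
```

```text
scene lid 154 uv [232. 194.] med [ 420.2 -112.1   86.8] (array([ 415.9, -111.5]), array([48.6, 31. ]), 78.33)
scene lid 1982 uv [227. 241.] med [ 590.6 -151.7   84.2] (array([ 579.7, -151.3]), array([183.7,  85.8]), 2.57)
scene lid 75 uv [308. 246.] med [645.8  29.4  84. ] (array([644.6,  30.3]), array([22.8, 24.8]), 52.25)
scene lid 218 uv [361. 272.] med [754.5 119.   85.6] (array([745.3, 113.4]), array([33.1, 65.6]), 89.94)
scene chg 70 uv [233. 199.] med [ 428.  -111.9   74.3] (array([ 419.3, -110.5]), array([54.9, 33.1]), 86.14)
scene chg 2188 uv [303. 235.] med [600.2  31.   74.4] (array([589.9,  33.8]), array([ 99.8, 201.8]), 87.73)
scene chg 108 uv [235. 269.] med [ 668.5 -147.7   75.2] (array([ 668.6, -148. ]), array([ 7. , 84.5]), 0.33)
scene chg 53 uv [360. 280.] med [764.9 113.3  75.1] (array([764.3, 113. ]), array([41.8,  4.9]), 51.21)
scene bar 48 uv [233. 206.] med [ 429.7 -111.7   50.5] (array([ 424. , -109.3]), array([55.4, 24.2]), 89.73)
scene bar 573 uv [285. 250.] med [625.  -21.8  48.9] (array([591.3, -21.6]), array([253.8, 112.2]), 20.54)
scene bar 79 uv [234. 2
[... 5897 characters left out ...]
108.1]), 45.41)
side cheek 77 uv [333. 227.] med [611.2 -32.6  36. ] (array([603.8, -35.3]), array([17.3, 80. ]), 71.33)
side cheek 198 uv [288. 237.] med [472.  -41.1  35.5] (array([501.3, -61.4]), array([ 79.8, 107.2]), 83.93)
side cheek 79 uv [407. 253.] med [ 741.2 -176.4   36.2] (array([ 747.5, -168.5]), array([26. , 72.8]), 66.54)
side cheek 59 uv [262. 266.] med [ 403.9 -134.4   36.1] (array([ 409.7, -128.5]), array([54.8, 20.9]), 9.84)
side cheek 183 uv [342. 272.] med [ 576.4 -194.7   36. ] (array([ 580.6, -194.3]), array([ 11.5, 178.1]), 89.53)
side bottle 162 uv [259. 234.] med [ 405.9 -117.   118.7] (array([ 406.3, -111.6]), array([26.3, 25.4]), 70.98)
bench z -0.7339326861486484
```

```bash
ls pics
```

```text
scene0.npy
scene0.png
scene_crop.png
side0.npy
side0.png
side_crop.png
wrist0.npy
wrist0.png
```

Run:
```python
from h import *
def line(q,name):
    # robust fit y=a+b x
    vx,vy,x0,y0=cv2.fitLine(q[:,:2].astype(np.float32),cv2.DIST_HUBER,0,.01,.01).ravel()
    print(name,len(q),"ang",round(np.degrees(np.arctan2(vy,vx)),2),"pt",round(float(x0),1),round(float(y0),1),"x",np.round(np.percentile(q[:,0],[1,99]),1),"y",np.round(np.percentile(q[:,1],[1,99]),1))
for n in ["scene","side"]:
    d=np.load(f"pics/{n}0.npy");W=cloud(n,d).reshape(-1,3);W=W[~np.isnan(W[:,0])]
    x,y,z=W.T
    if n=="side":
        line(W[(z>12)&(z<72)&(x>470)&(x<690)&(y>-215)&(y<-178)],"battback")
        line(W[(z>20)&(z<46)&(x>440)&(x<740)&(y>-45)&(y<-22)],"barface?")
    line(W[(z>82)&(z<88)&(x>450)&(x<700)&(y>-230)&(y<-60)],"lid")
    L=W[(z>82)&(z<88)&(x>450)&(x<700)&(y>-230)&(y<-60)]
    # edges in bins
    for nm,s in (("back",1),("front",99)):
        pts=[]
        for a in np.arange(500,660,10):
            q=L[(L[:,0]>=a)&(L[:,0]<a+10)]
            if len(q)>10: pts.append((a+5,np.percentile(q[:,1],s)))
        pts=np.array(pts);print(n,"lid",nm,np.degrees(np.arctan(np.polyfit(pts[:,0],pts[:,1],1)[0])),np.mean(pts,0))
    for nm,a0,a1,zl,zh,yl,yh in (("bartop",470,710,46.5,53,-45,-5),("charger",505,680,70,79,-25,100)):
        T=W[(z>zl)&(z<zh)&(x>a0)&(x<a1)&(y>yl)&(y<yh)]
        print(nm,"x range",np.percentile(W[(z>zl)&(z<zh)&(x>430)&(x<740)&(y>yl)&(y<yh)][:,0],[.5,99.5]))
        for e,s in (("front",3),("rear",97)):
            pts=[]
            for a in np.arange(a0,a1,10):
                q=T[(T[:,0]>=a)&(T[:,0]<a+10)]
                if len(q)>4: pts.append((a+5,np.percentile(q[:,1],s)))
            pts=np.array(pts)
            pf=np.polyfit(pts[:,0],pts[:,1],1);print(n,nm,e,np.degrees(np.arctan(pf[0])),np.mean(pts,0), "res",np.std(np.polyval(pf,pts[:,0])-pts[:,1]))
    for nm,xl,xh in (("cheekL",440,490),("cheekR",690,740)):
        q=W[(z>8)&(z<38)&(x>xl)&(x<xh)&(y>-60)&(y<-35)]
        if len(q)>10: line(q,nm)
```

```text
lid 1653 ang 2.5 pt 586.3 -155.9 x [494.  668.2] y [-193.8 -108.6]
scene lid back 2.417723634798088 [ 580.         -192.63445948]
scene lid front 2.1075384046801693 [ 580.         -110.00225247]
bartop x range [456.67272308 719.77909155]
scene bartop front -2.1565786600726264 [590.         -30.43789385] res 2.829980620143775
scene bartop rear -0.9241946941893024 [590.         -14.94143898] res 2.9449044849634642
charger x range [493.04293075 689.16902485]
scene charger front -2.1334224659648515 [595.         -12.58707231] res 0.7020566246220608
scene charger rear -2.763302429892755 [595.          78.12042099] res 0.8055801267061484
cheekL 86 ang 85.43 pt 472.3 -47.6 x [465.2 476.6] y [-59.6 -35.7]
cheekR 111 ang 85.89 pt 708.8 -48.0 x [700.3 711.4] y [-59.8 -36.1]
battback 1476 ang 2.16 pt 578.8 -194.3 x [491.5 668.4] y [-199.4 -182.1]
barface? 739 ang -2.14 pt 582.1 -30.6 x [458.4 718.3] y [-44.3 -23.4]
lid 1757 ang 1.35 pt 577.4 -160.0 x [491.2 667.6] y [-196.6 -111.1]
side lid back 2.428312434591231 [ 580.         -195.14940142]
side lid front 2.381988516004439 [ 580.         -118.06044074]
bartop x range [457.1483989  718.54738719]
side bartop front -2.112055291384942 [590.         -33.91177527] res 3.6908291299299543
side bartop rear -2.623554532404742 [590.         -14.79458624] res 1.4082034269342734
charger x range [491.94252071 688.06940738]
side charger front -2.0196447252469767 [595.         -15.36479676] res 0.793199605642886
side charger rear -1.7555376709276573 [595.          75.51882616] res 2.0211470018739424
cheekL 34 ang 79.85 pt 467.0 -46.4 x [463.8 474.3] y [-59.2 -35.4]
cheekR 45 ang 82.48 pt 703.7 -47.3 x [697.5 719.8] y [-59.9 -35.5]
```

View pics/side_crop.png

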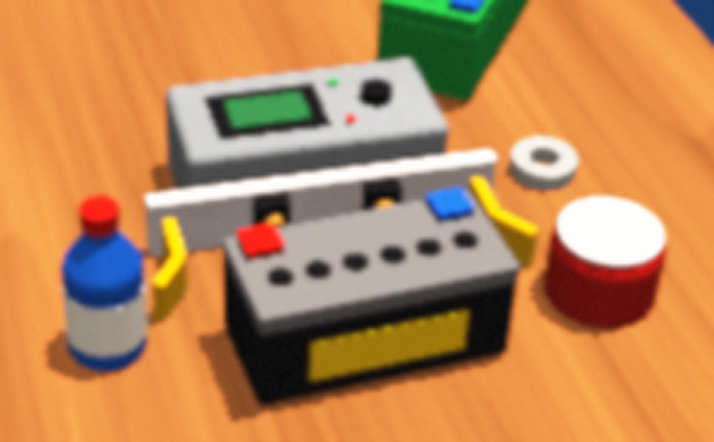

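Run:
```python
from h import *
s=r.sense();R=Ro.from_euler("xyz",s["tcp_rot"]).as_matrix();print("R\n",R.round(3))
t=np.radians(15);Rd=np.array([[0,np.sin(t),-np.cos(t)],[0,-np.cos(t),-np.sin(t)],[-1,0,0]]).T
print("rotvec",Ro.from_matrix(Rd@R.T).as_rotvec().round(3))
Rd2=Rd.copy();Rd2[:,1:]*=-1
print("alt",Ro.from_matrix(Rd2@R.T).as_rotvec().round(3))
W=cloud("side",np.load("pics/side0.npy"))
print("big batt",W[290,180],W[350,150], W[350,185])
for n in("side","scene"):
    V=cloud(n,np.load(f"pics/{n}0.npy")).reshape(-1,3)
    p=cv2.imread(f"pics/{n}0.png").reshape(-1,3).max(1)
    for a in np.arange(455,725,15):
        q=(V[:,2]>12)&(V[:,2]<46)&(V[:,0]>=a)&(V[:,0]<a+15)&(V[:,1]>-70)&(V[:,1]<-15)
        if q.sum()>5: print(n,a,q.sum(),np.percentile(V[q,1],[5,25,50,75,95]).round(1),np.median(p[q]))
```

```text
R
 [[-0.    -0.922  0.387]
 [-0.001  0.387  0.922]
 [-1.    -0.    -0.001]]
rotvec [ 0.172 -0.257  1.956]
alt [ 0.232  0.153 -1.166]
big batt [ 223.93651943 -241.15207929  113.21941115] [ 164.5267162  -371.01314734  111.02234159] [ 223.606601   -385.70738107  111.48727551]
side 455 91 [-61.  -43.3 -27.6 -24.8 -19.4] 168.0
side 470 65 [-64.9 -38.7 -26.7 -25.4 -23.8] 153.0
side 485 58 [-29.8 -27.9 -26.9 -25.3 -24. ] 129.0
side 500 64 [-30.  -28.2 -27.2 -25.4 -23.9] 130.0
side 515 53 [-30.8 -28.8 -27.3 -26.5 -25.7] 130.0
side 530 61 [-43.8 -41.7 -37.3 -28.2 -25.2] 77.0
side 545 46 [-49.8 -43.7 -42.4 -38.9 -28.1] 83.5
side 560 52 [-32.2 -30.8 -29.2 -28.2 -26.4] 128.0
side 575 55 [-31.9 -30.6 -30.1 -28.9 -27.2] 127.0
side 590 53 [-32.9 -31.6 -30.5 -28.9 -27.2] 125.0
side 605 66 [-45.7 -34.1 -32.3 -30.4 -28.6] 118.0
side 620 44 [-50.7 -47.7 -44.9 -42.7 -31. ] 41.5
side 635 32 [-48.2 -45.8 -36.6 -33.  -27.6] 100.5
side 650 45 [-35.4 -34.1 -32.7 -32.  -31.1] 126.0
side 665 38 [-37.1 -35.1 -34.  -33.1 -30.7] 128.5
side 680 33 [-36.6 -35.5 -33.9 -32.9 -30.6] 130.0
side 695 75 [-65.8 -55.1 -42.
[... 224 characters left out ...]
scene 500 9 [-26.6 -26.5 -26.3 -26.3 -25.9] 72.0
scene 530 26 [-49.7 -42.3 -40.2 -32.2 -28.4] 37.5
scene 545 85 [-46.4 -41.7 -37.5 -32.4 -29. ] 26.0
scene 560 10 [-28.9 -28.6 -28.6 -28.3 -28.3] 86.0
scene 575 17 [-29.7 -29.7 -29.3 -29.1 -28.7] 81.0
scene 590 7 [-30.4 -30.  -29.8 -29.8 -29.8] 76.0
scene 605 13 [-45.  -44.8 -39.3 -31.6 -28.1] 41.0
scene 620 50 [-52.9 -47.6 -44.4 -37.9 -32.8] 40.5
scene 635 75 [-45.8 -43.  -38.1 -33.5 -31.6] 26.0
scene 650 12 [-32.7 -32.4 -32.1 -31.8 -29.3] 83.5
scene 665 18 [-33.1 -32.9 -32.7 -32.5 -32.3] 77.5
scene 680 14 [-33.6 -33.4 -33.  -20.8 -16.4] 74.5
scene 695 132 [-68.2 -61.7 -51.2 -41.5 -33.9] 122.0
scene 710 85 [-56.  -34.8 -32.3 -26.5 -22.5] 116.0
```

The poses agree with each other and with the stated sizes.

| Item | World position (mm) | Yaw | Notes |
|---|---|---|---|
| Battery centre | (579.7, -152) | 92.3° | Fitted lid is about 181 x 86 mm |
| Dock stop | (587.5, -44) | 87.7° | Battery in dock frame: x = -108, y = +3.5, relative yaw +4.6° |
| Bottle | (406, -111) | – | Bystander |
| Tin | (760, -143) | – | Bystander |
| Bearing | (778, 0) | – | Bystander |

The left end lags, so I'll push there first.

step_arm:
  rows:
    - [27,-54,5,0.029,0.019,-0.146,0]
    - [55,-108,10,0.058,0.038,-0.291,0]
    - [82,-161,15,0.087,0.057,-0.437,0]
    - [110,-215,20,0.116,0.076,-0.583,0]
    - [137,-269,25,0.145,0.096,-0.729,0]
    - [165,-322,30,0.174,0.115,-0.874,0]
    - [192,-376,30,0.203,0.134,-1.02,0]
    - [220,-430,30,0.232,0.153,-1.166,0]
  force: 60

```text
clock: 1.15
eef_pos: [462.6, 144.0, 261.0]
tcp_rot: [1.57, 1.307, 1.565]
contact_force: [0.7, 0.5, 0.5]
opening: -0.002
```

step_arm:
  rows:
    - [6,-60,0,0,0,0,0]
    - [12,-120,0,0,0,0,0]
    - [18,-180,0,0,0,0,0]
    - [24,-240,0,0,0,0,0]
    - [30,-300,-20,0,0,0,0]
    - [36,-355,-50,0,0,0,0]
    - [41,-399,-90,0,0,0,0]
    - [41,-404,-140,0,0,0,0]

```text
clock: 2.15
eef_pos: [504.5, -263.6, 120.0]
tcp_rot: [1.561, 1.31, 1.554]
contact_force: [0.5, 0.1, -0.7]
opening: -0.001
```

Run:
```python
from h import *
s=r.sense();print(s["eef_pos"],s["contact_force"],s["qpos"].round(2))
R=Ro.from_euler("xyz",s["tcp_rot"]).as_matrix();print(R.round(3))
t=np.radians(15);Rd=np.array([[0,np.sin(t),-np.cos(t)],[0,np.cos(t),np.sin(t)],[1,0,0]]).T
print("rotvec",Ro.from_matrix(Rd@R.T).as_rotvec().round(4))
p,d=vision.grab_frame("wrist");cv2.imwrite("pics/w1.png",p[:,:,::-1]);np.save("pics/w1.npy",d)
W=cloud("wrist",d,s)
p,d=vision.grab_frame("scene");cv2.imwrite("pics/s1.png",p[:,:,::-1])
```

```text
[ 504.47026817 -263.57950024  119.96106305] [ 0.47209023  0.08687972 -0.74188116] [-0.61  0.47  1.76  0.25  1.07 -0.74]
[[ 0.004  0.007  1.   ]
 [ 0.258  0.966 -0.008]
 [-0.966  0.258  0.002]]
rotvec [0.0005 0.0024 0.0075]
```

View pics/w1.png

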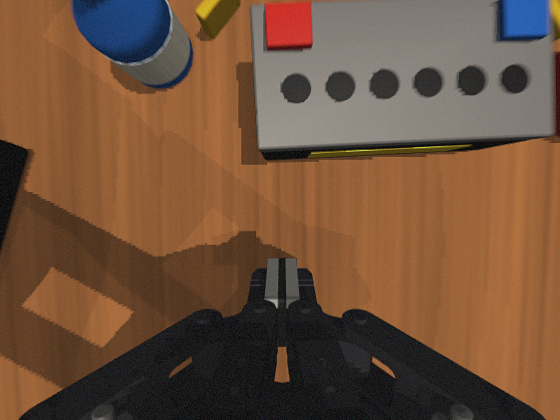

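View pics/s1.png

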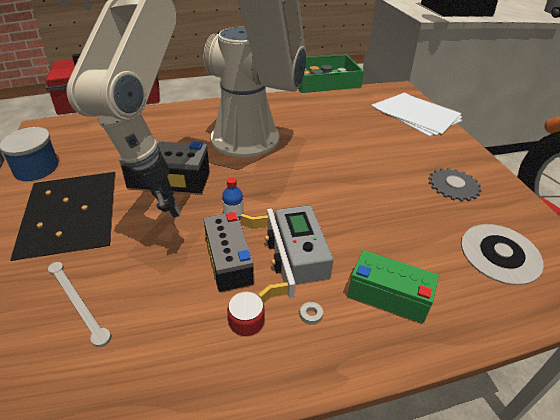

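The wrist view shows the closed fingertip at (282,262), the lid's back edge near row 150 and its left end at column 258. The fingertip is therefore about 13 mm in from the end. I'm going down behind the left end.

step_arm:
  rows:
    - [0,0,-40,0,0.001,0.004,0]
    - [0,0,-75,0,0.002,0.007,0]
    - [0,5,-93,0,0.002,0.007,0]
    - [0,22,-93,0,0.002,0.007,0]
    - [0,36,-93,0,0.002,0.007,0]
    - [0,40,-93,0,0.002,0.007,0]
    - [0,43,-93,0,0.002,0.007,0]
    - [0,46,-93,0,0.002,0.007,0]

```text
clock: 3.25
eef_pos: [500.7, -213.2, 23.6]
tcp_rot: [1.604, 1.303, 1.603]
contact_force: [-0.8, -0.3, -0.0]
opening: -0.0
```

```bash
cat >> h.py <<'E'
Rdock=np.array([[0.0395,0.9992],[-0.9992,0.0395]]); STOP=np.array([587.5,-43.9])
def est(tag):
    """lid rectangle from scene and side clouds -> dock frame"""
    out=[]
    for n in ("scene","side"):
        p,d=vision.grab_frame(n); cv2.imwrite(f"pics/{n}_{tag}.png",p[:,:,::-1]); np.save(f"pics/{n}_{tag}.npy",d)
        W=cloud(n,d)
        m=(W[...,2]>81)&(W[...,2]<97)&(W[...,0]>455)&(W[...,0]<720)&(W[...,1]>-260)&(W[...,1]<-10)
        hsv=cv2.cvtColor(p,cv2.COLOR_RGB2HSV)
        k,l,s,c=cv2.connectedComponentsWithStats(m.astype(np.uint8)); i=1+np.argmax(s[1:,4])
        q=W[l==i]; (cc,wh,a)=cv2.minAreaRect(q[:,:2].astype(np.float32))
        if wh[0]<wh[1]: a-=90
        a=(a+90)%180-90
        dd=Rdock@(np.array(cc)-STOP)
        print(n,"n",s[i,4],"c",np.round(cc,1),"wh",np.round(wh,1),"slope",round(a,2),"dock",np.round(dd,1),"rel yaw",round(a+2.26,2))
def st():
    s=r.sense();R=Ro.from_euler("xyz",s["tcp_rot"]).as_matrix()
    t=np.radians(15);Rd=np.array([[0,np.sin(t),-np.cos(t)],[0,np.cos(t),np.sin(t)],[1,0,0]]).T
    print(round(s["clock"],2),s["eef_pos"].round(1),"F",s["contact_force"].round(1),"M",s["wrist_torque"].round(2),"fixrot",Ro.from_matrix(Rd@R.T).as_rotvec().round(3))
    return s
E
python3 - <<'E'
from h import *
st();est("a");st()
E
```

```text
3.25 [ 500.7 -213.2   23.6] F [-0.8 -0.3 -0. ] M [-0.15 -0.01  0.01] fixrot [-0.006 -0.009 -0.001]
scene n 1941 c [ 579.4 -151.2] wh [183.1  85.6] slope 2.46 dock [-107.5    3.8] rel yaw 4.72
side n 885 c [ 616.9 -150.8] wh [108.4  89.3] slope 2.97 dock [-105.7  -33.6] rel yaw 5.23
3.35 [ 500.5 -213.    23.3] F [0.3 0.3 0.5] M [-0.15  0.01  0.02] fixrot [-0.006 -0.009 -0.001]
```

step_arm:
  rows:
    - [2,0,3,0,0,0,0]
    - [3,1,4,0,0,0,0]
    - [3,2,4,0,0,0,0]
    - [3,4,4,0,0,0,0]
    - [3,6,4,0,0,0,0]
    - [3,8,4,0,0,0,0]
    - [3,10,4,0,0,0,0]
    - [3,12,4,0,0,0,0]

```text
clock: 4.35
eef_pos: [502.9, -204.0, 27.3]
tcp_rot: [1.605, 1.308, 1.607]
contact_force: [-8.3, -17.6, 3.1]
opening: -0.004
```

Run:
```python
from h import *
st();est("b");st()
```

```text
4.35 [ 502.9 -204.    27.3] F [ -8.3 -17.6   3.1] M [-2.82  1.43  0.59] fixrot [-0.001 -0.009 -0.003]
scene n 1941 c [ 579.6 -150.1] wh [183.6  85.6] slope 0.86 dock [-106.5    3.7] rel yaw 3.12
side n 913 c [ 619.7 -151.8] wh [101.   86.8] slope 0.47 dock [-106.5  -36.4] rel yaw 2.73
4.45 [ 502.8 -203.8   27.3] F [ -7.5 -16.7   2.4] M [-2.51  1.33  0.47] fixrot [-0.002 -0.009 -0.003]
```

The force is 19.6 N, of which 8 N is sideways because I pushed straight while the contact point moves on an arc. I'll follow the arc instead, drifting about 0.3 in -x per unit of +y.

step_arm:
  rows:
    - [-1.5,2,0,0,0,0,0]
    - [-2.7,4,0,0,0,0,0]
    - [-3.7,6.5,0,0,0,0,0]
    - [-4.6,9,0,0,0,0,0]
    - [-5.3,11.5,0,0,0,0,0]
    - [-6,14,0,0,0,0,0]
    - [-6.5,16.5,0,0,0,0,0]
    - [-7,19,0,0,0,0,0]

```text
clock: 5.45
eef_pos: [496.8, -187.4, 27.4]
tcp_rot: [1.596, 1.312, 1.598]
contact_force: [-2.4, -14.1, -0.0]
opening: 0.003
```

Run:
```python
from h import *
st();est("c")
```

```text
5.45 [ 496.8 -187.4   27.4] F [ -2.4 -14.1  -0. ] M [-2.29  0.35  0.1 ] fixrot [ 0.003 -0.006 -0.003]
scene n 1941 c [ 580.1 -145.8] wh [ 85.5 184.2] slope -8.11 dock [-102.1    3.4] rel yaw -5.85
side n 1060 c [ 616.9 -152.6] wh [ 89.1 107.3] slope -8.47 dock [-107.4  -33.7] rel yaw -6.21
```

step_arm:
  rows:
    - [-0.5,2.5,0,0,0,0,0]
    - [-1,5,0,0,0,0,0]
    - [-1.5,7.5,0,0,0,0,0]
    - [-1.9,10,0,0,0,0,0]
    - [-2.2,12.5,0,0,0,0,0]
    - [-2.5,15,0,0,0,0,0]
    - [-2.7,17.5,0,0,0,0,0]
    - [-2.8,19,0,0,0,0,0]

```text
clock: 6.55
eef_pos: [494.1, -170.3, 27.4]
tcp_rot: [1.592, 1.316, 1.595]
contact_force: [-4.4, -13.6, 0.4]
opening: 0.001
```

Run:
```python
from h import *
st();est("d")
```

```text
6.55 [ 494.1 -170.3   27.4] F [ -4.4 -13.6   0.4] M [-2.29  0.73  0.14] fixrot [ 0.007 -0.005 -0.004]
scene n 1950 c [ 578.  -152.6] wh [109.5 182.2] slope -17.09 dock [-108.9    5.2] rel yaw -14.83
side n 1135 c [ 613.7 -152. ] wh [ 88.6 112.9] slope -17.39 dock [-107.   -30.5] rel yaw -15.13
```

step_arm:
  rows:
    - [0,-20,0,0,0,0,0]
    - [0,-50,0,0,0,0,0]
    - [15,-65,0,0,0,0,0]
    - [55,-65,0,0,0,0,0]
    - [100,-65,0,0,0,0,0]
    - [130,-65,0,0,0,0,0]
    - [141,-63,0,0,0,0,0]
    - [141,-60,0,0,0,0,0]

```text
clock: 7.65
eef_pos: [634.7, -230.2, 27.0]
tcp_rot: [1.595, 1.315, 1.598]
contact_force: [-0.4, -0.4, -0.6]
opening: 0.005
```

Run:
```python
from h import *
st();est("e")
```

```text
7.65 [ 634.7 -230.2   27. ] F [-0.4 -0.4 -0.6] M [-0.13 -0.06  0.01] fixrot [ 0.006 -0.006 -0.004]
scene n 1936 c [ 581.3 -141.2] wh [ 85.7 182.5] slope -17.42 dock [-97.4   2.3] rel yaw -15.16
side n 1704 c [ 574.1 -140.1] wh [ 90.1 164.1] slope -17.16 dock [-96.7   9.6] rel yaw -14.9
```

step_arm:
  rows:
    - [0,4,0,0,0,0,0]
    - [0,8,0,0,0,0,0]
    - [0,11,0,0,0,0,0]
    - [0,13,0,0,0,0,0]
    - [1,15,0,0,0,0,0]
    - [2.3,17,0,0,0,0,0]
    - [3.6,19,0,0,0,0,0]
    - [4.9,21,0,0,0,0,0]

```text
clock: 8.75
eef_pos: [637.4, -211.1, 27.0]
tcp_rot: [1.604, 1.318, 1.608]
contact_force: [-6.4, -11.6, 2.9]
opening: 0.002
```

Run:
```python
from h import *
st()
```

```text
8.75 [ 637.4 -211.1   27. ] F [ -6.4 -11.6   2.9] M [-1.88  1.13  0.29] fixrot [ 0.009 -0.008 -0.005]
```

step_arm:
  rows:
    - [1.6,2.5,0,0,0,0,0]
    - [3.2,5,0,0,0,0,0]
    - [4.7,7.5,0,0,0,0,0]
    - [6.1,10,0,0,0,0,0]
    - [7.4,12.8,0,0,0,0,0]
    - [8.7,15.6,0,0,0,0,0]
    - [9.8,18.4,0,0,0,0,0]
    - [10.9,21.2,0,0,0,0,0]

```text
clock: 9.75
eef_pos: [649.3, -193.2, 27.2]
tcp_rot: [1.593, 1.323, 1.597]
contact_force: [-0.7, -13.5, -0.6]
opening: 0.006
```

Run:
```python
from h import *
st();est("f")
```

```text
9.75 [ 649.3 -193.2   27.2] F [ -0.7 -13.5  -0.6] M [-2.31  0.1   0.01] fixrot [ 0.014 -0.005 -0.004]
scene n 1935 c [ 583.7 -135.3] wh [ 85.3 182.7] slope -4.25 dock [-91.5   0.1] rel yaw -1.99
side n 1636 c [ 578.9 -136.4] wh [ 88.8 170.8] slope -3.33 dock [-92.8   4.9] rel yaw -1.07
```

step_arm:
  rows:
    - [0.9,2.5,0,0,0,0,0]
    - [1.8,5,0,0,0,0,0]
    - [2.6,7.5,0,0,0,0,0]
    - [3.4,10,0,0,0,0,0]
    - [4.1,12.5,0,0,0,0,0]
    - [4.8,15,0,0,0,0,0]
    - [5.5,17.5,0,0,0,0,0]
    - [6.2,20,0,0,0,0,0]

```text
clock: 10.85
eef_pos: [657.0, -176.1, 27.3]
tcp_rot: [1.579, 1.328, 1.583]
contact_force: [2.1, -13.0, -3.0]
opening: -0.004
```

Run:
```python
from h import *
st()
```

```text
10.85 [ 657.  -176.1   27.3] F [  2.1 -13.   -3. ] M [-2.35 -0.19 -0.03] fixrot [ 0.019 -0.002 -0.004]
```

step_arm:
  rows:
    - [0.6,2.2,0,0,0,0,0]
    - [1.2,4.4,0,0,0,0,0]
    - [1.7,6.6,0,0,0,0,0]
    - [2.2,8.8,0,0,0,0,0]
    - [2.6,11,0,0,0,0,0]
    - [3.0,13,0,0,0,0,0]
    - [3.3,14.5,0,0,0,0,0]
    - [3.6,16,0,0,0,0,0]

```text
clock: 11.85
eef_pos: [661.6, -163.2, 27.4]
tcp_rot: [1.567, 1.333, 1.571]
contact_force: [0.8, -12.6, -1.4]
opening: -0.005
```

Run:
```python
from h import *
st();est("g")
```

```text
11.85 [ 661.6 -163.2   27.4] F [  0.8 -12.6  -1.4] M [-2.3  -0.1   0.04] fixrot [ 0.024  0.001 -0.004]
scene n 1616 c [ 584.7 -125.5] wh [182.6  85.5] slope 12.4 dock [-81.7  -0.4] rel yaw 14.66
side n 1646 c [ 584.8 -127.5] wh [182.2  87.7] slope 13.71 dock [-83.7  -0.6] rel yaw 15.97
```

step_arm:
  rows:
    - [0,-20,0,0.005,0,0,0]
    - [0,-48,0,0.01,0,0,0]
    - [-15,-55,0,0.024,0,-0.004,0]
    - [-55,-55,0,0.024,0,-0.004,0]
    - [-100,-55,0,0.024,0,-0.004,0]
    - [-130,-55,0,0.024,0,-0.004,0]
    - [-138,-53,0,0.024,0,-0.004,0]
    - [-138.5,-48,0,0.024,0,-0.004,0]

```text
clock: 12.95
eef_pos: [523.2, -211.0, 27.6]
tcp_rot: [1.565, 1.308, 1.564]
contact_force: [-0.0, -0.5, 0.7]
opening: 0.003
```

Run:
```python
from h import *
st();est("h")
```

```text
12.95 [ 523.2 -211.    27.6] F [-0.  -0.5  0.7] M [-0.09 -0.   -0.01] fixrot [-0.001  0.001  0.001]
scene n 1929 c [ 584.2 -126.5] wh [181.5  85.3] slope 12.9 dock [-82.6   0. ] rel yaw 15.16
side n 426 c [ 653.9 -133.8] wh [110.3  57.3] slope 59.25 dock [-87.2 -69.9] rel yaw 61.51
```

step_arm:
  rows:
    - [0,4,0,0,0,0,0]
    - [0,8,0,0,0,0,0]
    - [0,11,0,0,0,0,0]
    - [0,13,0,0,0,0,0]
    - [-0.8,15,0,0,0,0,0]
    - [-2,17.2,0,0,0,0,0]
    - [-3.3,19.5,0,0,0,0,0]
    - [-4.7,22,0,0,0,0,0]

```text
clock: 14.05
eef_pos: [521.1, -191.3, 27.8]
tcp_rot: [1.548, 1.314, 1.549]
contact_force: [2.2, -11.7, -3.8]
opening: -0.006
```

Run:
```python
from h import *
st()
```

```text
14.05 [ 521.1 -191.3   27.8] F [  2.2 -11.7  -3.8] M [-2.21 -0.29 -0.08] fixrot [ 0.005  0.006 -0.   ]
```

step_arm:
  rows:
    - [-1.6,2.7,0,0,0,0,0]
    - [-3.1,5.4,0,0,0,0,0]
    - [-4.4,8.1,0,0,0,0,0]
    - [-5.6,10.8,0,0,0,0,0]
    - [-6.8,13.5,0,0,0,0,0]
    - [-7.9,16.2,0,0,0,0,0]
    - [-8.9,18.9,0,0,0,0,0]
    - [-9.9,21.6,0,0,0,0,0]

```text
clock: 15.05
eef_pos: [512.0, -172.5, 27.8]
tcp_rot: [1.536, 1.319, 1.538]
contact_force: [-1.6, -13.5, -2.4]
opening: -0.002
```

Run:
```python
from h import *
st();est("i")
```

```text
15.05 [ 512.  -172.5   27.8] F [ -1.6 -13.5  -2.4] M [-2.47  0.25  0.08] fixrot [ 0.01   0.009 -0.001]
scene n 1926 c [ 584.4 -119.3] wh [182.6  85.4] slope 0.02 dock [-75.5   0.2] rel yaw 2.28
side n 850 c [ 625.2 -121. ] wh [97.7 88.3] slope 0.04 dock [-75.6 -40.7] rel yaw 2.3
```

step_arm:
  rows:
    - [-0.8,2.6,0,0,0,0,0]
    - [-1.6,5.2,0,0,0,0,0]
    - [-2.3,7.8,0,0,0,0,0]
    - [-2.9,10.4,0,0,0,0,0]
    - [-3.5,13,0,0,0,0,0]
    - [-4.1,15.6,0,0,0,0,0]
    - [-4.7,18.2,0,0,0,0,0]
    - [-5.2,20.8,0,0,0,0,0]

```text
clock: 16.15
eef_pos: [507.0, -154.0, 27.9]
tcp_rot: [1.53, 1.323, 1.532]
contact_force: [-2.9, -15.3, 0.1]
opening: -0.001
```

Run:
```python
from h import *
st();est("j")
```

```text
16.15 [ 507.  -154.    27.9] F [ -2.9 -15.3   0.1] M [-2.46  0.58  0.07] fixrot [ 0.014  0.01  -0.001]
scene n 1920 c [ 584.6 -113.3] wh [ 85.  184.1] slope -9.85 dock [-69.5   0.2] rel yaw -7.59
side n 971 c [ 623.1 -121.8] wh [ 89.3 103.1] slope -10.63 dock [-76.4 -38.6] rel yaw -8.37
```

step_arm:
  rows:
    - [-0.3,2,0,0,0,0,0]
    - [-0.6,4,0,0,0,0,0]
    - [-0.9,6,0,0,0,0,0]
    - [-1.2,8,0,0,0,0,0]
    - [-1.4,10,0,0,0,0,0]
    - [-1.6,11.5,0,0,0,0,0]
    - [-1.7,12.5,0,0,0,0,0]
    - [-1.8,13.5,0,0,0,0,0]

```text
clock: 17.25
eef_pos: [505.2, -142.6, 27.9]
tcp_rot: [1.525, 1.326, 1.528]
contact_force: [-4.4, -14.4, 2.0]
opening: 0.002
```

Run:
```python
from h import *
st();est("k")
```

```text
17.25 [ 505.2 -142.6   27.9] F [ -4.4 -14.4   2. ] M [-2.45  0.74  0.13] fixrot [ 0.017  0.011 -0.002]
scene n 1936 c [ 585.2 -113. ] wh [ 91.5 183.4] slope -16.08 dock [-69.2  -0.4] rel yaw -13.82
side n 1023 c [ 620.7 -122.2] wh [ 90.4 108.4] slope -16.93 dock [-76.9 -36.3] rel yaw -14.67
```

step_arm:
  rows:
    - [0,-20,0,0.005,0,0,0]
    - [0,-48,0,0.01,0.005,0,0]
    - [15,-62,0,0.017,0.011,-0.002,0]
    - [55,-62,0,0.017,0.011,-0.002,0]
    - [100,-62,0,0.017,0.011,-0.002,0]
    - [130,-62,0,0.017,0.011,-0.002,0]
    - [138,-60,0,0.017,0.011,-0.002,0]
    - [139,-57,0,0.017,0.011,-0.002,0]

```text
clock: 18.35
eef_pos: [643.4, -199.6, 27.5]
tcp_rot: [1.574, 1.309, 1.574]
contact_force: [-0.7, 0.7, 0.3]
opening: -0.003
```

Run:
```python
from h import *
st();est("l")
```

```text
18.35 [ 643.4 -199.6   27.5] F [-0.7  0.7  0.3] M [-0.14  0.02  0.03] fixrot [-0.    -0.001  0.   ]
scene n 1933 c [ 586.4 -110.2] wh [ 85.3 182.8] slope -16.07 dock [-66.3  -1.6] rel yaw -13.81
side n 1628 c [ 580.4 -109.3] wh [ 90.  167.6] slope -15.31 dock [-65.6   4.5] rel yaw -13.05
```

View pics/scene_l.png

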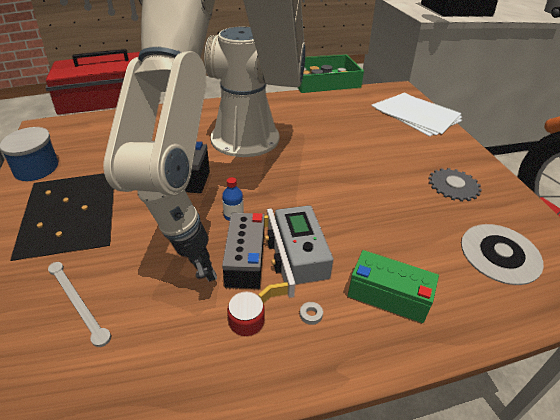

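step_arm:
  rows:
    - [0,4,0,0,0,0,0]
    - [0,8,0,0,0,0,0]
    - [0,11,0,0,0,0,0]
    - [0,13,0,0,0,0,0]
    - [1,15,0,0,0,0,0]
    - [2.3,17,0,0,0,0,0]
    - [3.6,19.2,0,0,0,0,0]
    - [5,21.5,0,0,0,0,0]

```text
clock: 19.45
eef_pos: [646.8, -179.9, 27.5]
tcp_rot: [1.581, 1.311, 1.581]
contact_force: [-6.3, -10.5, 2.6]
opening: 0.0
```

Run:
```python
from h import *
st()
```

```text
19.45 [ 646.8 -179.9   27.5] F [ -6.3 -10.5   2.6] M [-1.82  1.03  0.29] fixrot [ 0.002 -0.002 -0.001]
```

step_arm:
  rows:
    - [1.6,2.5,0,0,0,0,0]
    - [3.1,5,0,0,0,0,0]
    - [4.5,7.5,0,0,0,0,0]
    - [5.8,10,0,0,0,0,0]
    - [7.0,12.5,0,0,0,0,0]
    - [8.1,15,0,0,0,0,0]
    - [9.2,17.5,0,0,0,0,0]
    - [10.2,20,0,0,0,0,0]

```text
clock: 20.45
eef_pos: [657.7, -163.0, 27.7]
tcp_rot: [1.572, 1.316, 1.572]
contact_force: [-0.8, -13.4, 0.5]
opening: 0.002
```

Run:
```python
from h import *
st();est("m")
```

```text
20.45 [ 657.7 -163.    27.7] F [ -0.8 -13.4   0.5] M [-2.18  0.18  0.01] fixrot [ 0.007 -0.    -0.   ]
scene n 1926 c [ 587.7 -104.8] wh [ 85.3 182.6] slope -4.04 dock [-60.9  -2.7] rel yaw -1.78
side n 1564 c [ 586.5 -106.5] wh [ 89.7 178.1] slope -3.06 dock [-62.6  -1.5] rel yaw -0.8
```

step_arm:
  rows:
    - [0.9,2.5,0,0,0,0,0]
    - [1.7,5,0,0,0,0,0]
    - [2.5,7.5,0,0,0,0,0]
    - [3.2,10,0,0,0,0,0]
    - [3.9,12.5,0,0,0,0,0]
    - [4.5,15,0,0,0,0,0]
    - [5.1,17.5,0,0,0,0,0]
    - [5.6,19.5,0,0,0,0,0]

```text
clock: 21.55
eef_pos: [664.9, -146.2, 27.8]
tcp_rot: [1.557, 1.321, 1.557]
contact_force: [2.3, -14.1, -1.5]
opening: -0.002
```

Run:
```python
from h import *
st();est("n")
```

```text
21.55 [ 664.9 -146.2   27.8] F [  2.3 -14.1  -1.5] M [-2.36 -0.24 -0.04] fixrot [ 0.012  0.004 -0.   ]
scene n 1767 c [ 588.2 -100. ] wh [182.3  85.5] slope 4.93 dock [-56.  -3.] rel yaw 7.19
side n 1560 c [ 588.3 -101.8] wh [180.8  87.9] slope 5.82 dock [-57.8  -3.1] rel yaw 8.08
```

step_arm:
  rows:
    - [0,-20,0,0.005,0,0,0]
    - [-3,-38,0,0.012,0.004,0,0]
    - [-25,-38,0,0.012,0.004,0,0]
    - [-65,-38,0,0.012,0.004,0,0]
    - [-105,-38,0,0.012,0.004,0,0]
    - [-135,-38,0,0.012,0.004,0,0]
    - [-145,-35,0,0.012,0.004,0,0]
    - [-146,-31,0,0.012,0.004,0,0]

```text
clock: 22.65
eef_pos: [519.3, -177.4, 28.0]
tcp_rot: [1.571, 1.308, 1.57]
contact_force: [1.2, 0.1, 0.6]
opening: 0.0
```

Run:
```python
from h import *
st();est("o")
```

```text
22.65 [ 519.3 -177.4   28. ] F [1.2 0.1 0.6] M [-0.1   0.01  0.02] fixrot [-0.001  0.     0.001]
scene n 1932 c [ 587.8 -100.5] wh [182.3  85.3] slope 5.48 dock [-56.5  -2.5] rel yaw 7.74
side n 647 c [ 632.9 -100.1] wh [91.6 86.5] slope 2.82 dock [-54.4 -47.6] rel yaw 5.08
```

step_arm:
  rows:
    - [0,5,0,0,0,0,0]
    - [0,9,0,0,0,0,0]
    - [0,12,0,0,0,0,0]
    - [0,14,0,0,0,0,0]
    - [-0.5,16,0,0,0,0,0]
    - [-1.5,18.2,0,0,0,0,0]
    - [-2.6,20.5,0,0,0,0,0]
    - [-3.7,23,0,0,0,0,0]

```text
clock: 23.75
eef_pos: [517.9, -156.6, 28.2]
tcp_rot: [1.554, 1.313, 1.555]
contact_force: [1.7, -11.5, -1.4]
opening: 0.0
```

Run:
```python
from h import *
st()
```

```text
23.75 [ 517.9 -156.6   28.2] F [  1.7 -11.5  -1.4] M [-2.25 -0.11 -0.03] fixrot [ 0.004  0.004 -0.   ]
```

step_arm:
  rows:
    - [-1,2.3,0,0,0,0,0]
    - [-2,4.6,0,0,0,0,0]
    - [-3,6.9,0,0,0,0,0]
    - [-3.9,9.2,0,0,0,0,0]
    - [-4.7,11.5,0,0,0,0,0]
    - [-5.5,13.8,0,0,0,0,0]
    - [-6.1,15.5,0,0,0,0,0]
    - [-6.6,17,0,0,0,0,0]

```text
clock: 24.75
eef_pos: [512.2, -142.2, 28.2]
tcp_rot: [1.542, 1.318, 1.544]
contact_force: [-0.8, -13.6, -1.2]
opening: -0.001
```

Run:
```python
from h import *
st();est("p")
```

```text
24.75 [ 512.2 -142.2   28.2] F [ -0.8 -13.6  -1.2] M [-2.45  0.21  0.03] fixrot [ 0.009  0.007 -0.   ]
scene n 1916 c [589. -95.] wh [ 85.  181.3] slope -4.43 dock [-51.   -3.5] rel yaw -2.17
side n 881 c [ 628.4 -100.4] wh [ 86.7 101.3] slope -3.77 dock [-54.8 -43.1] rel yaw -1.51
```

step_arm:
  rows:
    - [-0.3,1.5,0,0,0,0,0]
    - [-0.6,3,0,0,0,0,0]
    - [-0.9,4.5,0,0,0,0,0]
    - [-1.2,6,0,0,0,0,0]
    - [-1.4,7,0,0,0,0,0]
    - [-1.6,8,0,0,0,0,0]
    - [-1.7,9,0,0,0,0,0]
    - [-1.8,9,0,0,0,0,0]

```text
clock: 25.85
eef_pos: [510.7, -135.9, 28.2]
tcp_rot: [1.535, 1.322, 1.537]
contact_force: [-3.6, -15.9, 0.3]
opening: -0.001
```

Run:
```python
from h import *
st();est("q")
```

```text
25.85 [ 510.7 -135.9   28.2] F [ -3.6 -15.9   0.3] M [-2.69  0.63  0.09] fixrot [ 0.013  0.009 -0.001]
scene n 1917 c [588.9 -93. ] wh [ 84.9 182.3] slope -7.81 dock [-49.1  -3.3] rel yaw -5.55
side n 920 c [ 627.1 -101.8] wh [ 90.9 102.9] slope -8.91 dock [-56.3 -41.9] rel yaw -6.65
```

step_arm:
  rows:
    - [0,-18,0,0.005,0,0,0]
    - [3,-38,0,0.013,0.009,-0.001,0]
    - [25,-41,0,0.013,0.009,-0.001,0]
    - [65,-41,0,0.013,0.009,-0.001,0]
    - [105,-41,0,0.013,0.009,-0.001,0]
    - [135,-41,0,0.013,0.009,-0.001,0]
    - [144,-39,0,0.013,0.009,-0.001,0]
    - [145,-36,0,0.013,0.009,-0.001,0]

```text
clock: 26.95
eef_pos: [655.3, -172.2, 27.8]
tcp_rot: [1.575, 1.309, 1.575]
contact_force: [-0.4, 0.5, 0.5]
opening: 0.001
```

Run:
```python
from h import *
st();est("r")
```

```text
26.95 [ 655.3 -172.2   27.8] F [-0.4  0.5  0.5] M [-0.11  0.06 -0.03] fixrot [-0.    -0.001  0.   ]
scene n 1916 c [588.6 -92.9] wh [ 85.  183.7] slope -7.83 dock [-48.9  -3.1] rel yaw -5.57
side n 1627 c [588.5 -94.7] wh [ 89.3 179.5] slope -8.01 dock [-50.7  -3. ] rel yaw -5.75
```

step_arm:
  rows:
    - [0,5,0,0,0,0,0]
    - [0,9,0,0,0,0,0]
    - [0,12,0,0,0,0,0]
    - [0,14,0,0,0,0,0]
    - [0.8,16,0,0,0,0,0]
    - [1.9,18,0,0,0,0,0]
    - [3,20,0,0,0,0,0]
    - [4.1,22,0,0,0,0,0]

```text
clock: 28.05
eef_pos: [657.8, -151.9, 27.8]
tcp_rot: [1.581, 1.312, 1.581]
contact_force: [-6.7, -11.9, 3.0]
opening: 0.002
```

Run:
```python
from h import *
st()
```

```text
28.05 [ 657.8 -151.9   27.8] F [ -6.7 -11.9   3. ] M [-1.83  0.93  0.28] fixrot [ 0.003 -0.003 -0.001]
```

step_arm:
  rows:
    - [0.8,1.5,0,0,0,0,0]
    - [1.6,3,0,0,0,0,0]
    - [2.3,4.5,0,0,0,0,0]
    - [3,6,0,0,0,0,0]
    - [3.7,7.5,0,0,0,0,0]
    - [4.3,9,0,0,0,0,0]
    - [4.9,10.5,0,0,0,0,0]
    - [5.2,11,0,0,0,0,0]

```text
clock: 29.05
eef_pos: [662.7, -143.9, 27.8]
tcp_rot: [1.579, 1.316, 1.58]
contact_force: [-4.7, -13.4, 2.2]
opening: -0.001
```

Run:
```python
from h import *
st();est("s")
```

```text
29.05 [ 662.7 -143.9   27.8] F [ -4.7 -13.4   2.2] M [-2.23  0.83  0.27] fixrot [ 0.007 -0.002 -0.001]
scene n 1901 c [590.2 -90.4] wh [ 85.3 182.1] slope -0.62 dock [-46.4  -4.5] rel yaw 1.64
side n 1514 c [589.6 -91.9] wh [ 89.1 178.8] slope -0.94 dock [-47.9  -4. ] rel yaw 1.32
```

step_arm:
  rows:
    - [0.3,0.8,0,0,0,0,0]
    - [0.6,1.6,0,0,0,0,0]
    - [0.9,2.4,0,0,0,0,0]
    - [1.2,3.2,0,0,0,0,0]
    - [1.5,4,0,0,0,0,0]
    - [1.8,4.8,0,0,0,0,0]
    - [2.0,5.5,0,0,0,0,0]
    - [2.2,6,0,0,0,0,0]

```text
clock: 30.15
eef_pos: [664.8, -140.6, 27.9]
tcp_rot: [1.577, 1.32, 1.579]
contact_force: [-4.7, -16.2, 1.2]
opening: -0.001
```

Run:
```python
from h import *
st();est("t")
```

```text
30.15 [ 664.8 -140.6   27.9] F [ -4.7 -16.2   1.2] M [-2.56  0.83  0.26] fixrot [ 0.011 -0.002 -0.002]
scene n 1858 c [590.7 -89.5] wh [183.3  85. ] slope 1.12 dock [-45.4  -5. ] rel yaw 3.38
side n 1516 c [591.1 -91.1] wh [180.4  90.1] slope 2.3 dock [-47.   -5.5] rel yaw 4.56
```

step_arm:
  rows:
    - [0,-12,0,0.005,0,0,0]
    - [-3,-25,0,0.011,-0.002,-0.002,0]
    - [-25,-27,0,0.011,-0.002,-0.002,0]
    - [-65,-27,0,0.011,-0.002,-0.002,0]
    - [-105,-27,0,0.011,-0.002,-0.002,0]
    - [-135,-27,0,0.011,-0.002,-0.002,0]
    - [-144,-23,0,0.011,-0.002,-0.002,0]
    - [-145,-18,0,0.011,-0.002,-0.002,0]

```text
clock: 31.25
eef_pos: [520.2, -158.8, 28.1]
tcp_rot: [1.566, 1.309, 1.565]
contact_force: [0.0, -0.1, -1.3]
opening: -0.002
```

Run:
```python
from h import *
st();est("u")
```

```text
31.25 [ 520.2 -158.8   28.1] F [ 0.  -0.1 -1.3] M [-0.11 -0.02 -0.03] fixrot [-0.     0.001  0.001]
scene n 1932 c [590.  -89.8] wh [184.8  85.5] slope 1.5 dock [-45.8  -4.3] rel yaw 3.76
side n 708 c [632.5 -91.9] wh [96.9 88.4] slope 0.87 dock [-46.2 -46.9] rel yaw 3.13
```

step_arm:
  rows:
    - [0,4,0,0,0,0,0]
    - [0,7,0,0,0,0,0]
    - [0,10,0,0,0,0,0]
    - [0,12,0,0,0,0,0]
    - [-0.4,14,0,0,0,0,0]
    - [-1,15.6,0,0,0,0,0]
    - [-1.6,17.2,0,0,0,0,0]
    - [-2.2,18.8,0,0,0,0,0]

```text
clock: 32.35
eef_pos: [519.9, -142.5, 28.2]
tcp_rot: [1.552, 1.314, 1.553]
contact_force: [-2.1, -16.2, -1.3]
opening: -0.002
```

Run:
```python
from h import *
st();est("v")
```

```text
32.35 [ 519.9 -142.5   28.2] F [ -2.1 -16.2  -1.3] M [-2.59  0.18  0.03] fixrot [ 0.005  0.005 -0.   ]
scene n 1926 c [590.7 -89.2] wh [182.6  85.5] slope 0.36 dock [-45.1  -5. ] rel yaw 2.62
side n 786 c [633.3 -90.3] wh [88.1 96.5] slope -0.65 dock [-44.5 -47.6] rel yaw 1.61
```

step_arm:
  rows:
    - [-0.4,1,0,0,0,0,0]
    - [-0.8,2,0,0,0,0,0]
    - [-1.2,3,0,0,0,0,0]
    - [-1.5,4,0,0,0,0,0]
    - [-1.8,5,0,0,0,0,0]
    - [-2.1,6,0,0,0,0,0]
    - [-2.3,7,0,0,0,0,0]
    - [-2.4,7.5,0,0,0,0,0]

```text
clock: 33.45
eef_pos: [518.1, -137.7, 28.2]
tcp_rot: [1.543, 1.319, 1.545]
contact_force: [-4.1, -16.7, -0.6]
opening: 0.0
```

Run:
```python
from h import *
st();est("w")
```

```text
33.45 [ 518.1 -137.7   28.2] F [ -4.1 -16.7  -0.6] M [-2.95  0.55  0.14] fixrot [ 0.01   0.007 -0.001]
scene n 1918 c [590.6 -87.8] wh [ 85.2 182.9] slope -2.32 dock [-43.7  -4.8] rel yaw -0.06
side n 825 c [632.5 -90.7] wh [89.6 96.5] slope -2.57 dock [-44.9 -46.8] rel yaw -0.31
```

step_arm:
  rows:
    - [-0.6,2.6,0,0,0,0,0]
    - [-0.7,2.8,0,0,0,0,0]
    - [-0.8,3,0,0,0,0,0]
    - [-0.9,3.1,0,0,0,0,0]
    - [-0.9,3.2,0,0,0,0,0]
    - [-1,3.3,0,0,0,0,0]
    - [-1,3.4,0,0,0,0,0]
    - [-1,3.4,0,0,0,0,0]

```text
clock: 34.55
eef_pos: [517.9, -137.3, 28.2]
tcp_rot: [1.531, 1.324, 1.534]
contact_force: [-2.9, -16.4, -0.7]
opening: -0.001
```

Run:
```python
from h import *
st();est("x")
```

```text
34.55 [ 517.9 -137.3   28.2] F [ -2.9 -16.4  -0.7] M [-2.86  0.41  0.09] fixrot [ 0.015  0.01  -0.002]
scene n 1918 c [590.5 -87.7] wh [ 85.4 185.2] slope -2.73 dock [-43.6  -4.8] rel yaw -0.47
side n 833 c [631.9 -90.4] wh [89.5 98.8] slope -3.37 dock [-44.7 -46.2] rel yaw -1.11
```

step_arm:
  rows:
    - [-0.6,3,0,0,0,0,0]
    - [-0.7,3.2,0,0,0,0,0]
    - [-0.8,3.3,0,0,0,0,0]
    - [-0.9,3.4,0,0,0,0,0]
    - [-0.9,3.5,0,0,0,0,0]
    - [-1,3.6,0,0,0,0,0]
    - [-1,3.7,0,0,0,0,0]
    - [-1,3.7,0,0,0,0,0]

```text
clock: 35.65
eef_pos: [517.6, -136.6, 28.3]
tcp_rot: [1.52, 1.329, 1.523]
contact_force: [-3.1, -15.8, -2.0]
opening: -0.004
```

Run:
```python
from h import *
st();est("y")
p=cv2.imread("pics/scene_y.png");cv2.imwrite("pics/scene_yc.png",cv2.resize(p[190:310,200:340],None,fx=5,fy=5,interpolation=cv2.INTER_CUBIC))
s=r.sense();q,d=vision.grab_frame("wrist");cv2.imwrite("pics/w2.png",q[:,:,::-1]);np.save("pics/w2.npy",d)
```

```text
35.65 [ 517.6 -136.6   28.3] F [ -3.1 -15.8  -2. ] M [-2.96  0.47  0.13] fixrot [ 0.02   0.012 -0.002]
scene n 1917 c [591.1 -87.3] wh [ 85.4 181.6] slope -3.08 dock [-43.3  -5.3] rel yaw -0.82
side n 847 c [632.3 -90.8] wh [89.9 99. ] slope -4.42 dock [-45.1 -46.6] rel yaw -2.16
```

View pics/scene_yc.png

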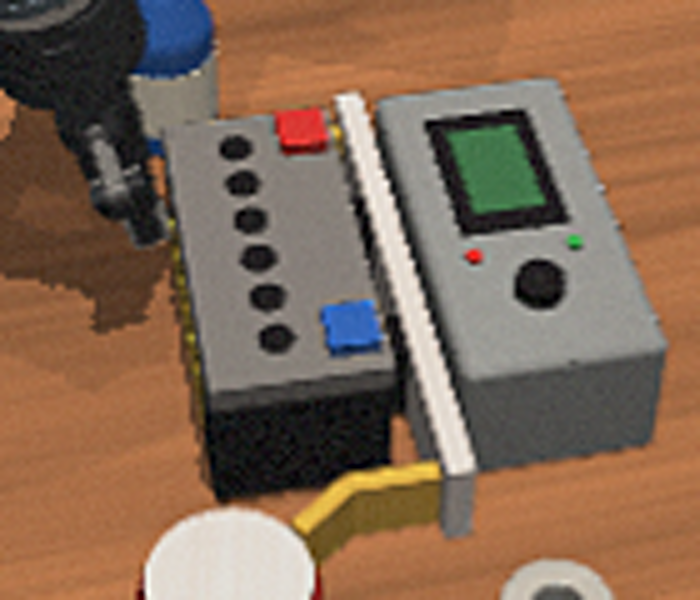

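View pics/w2.png

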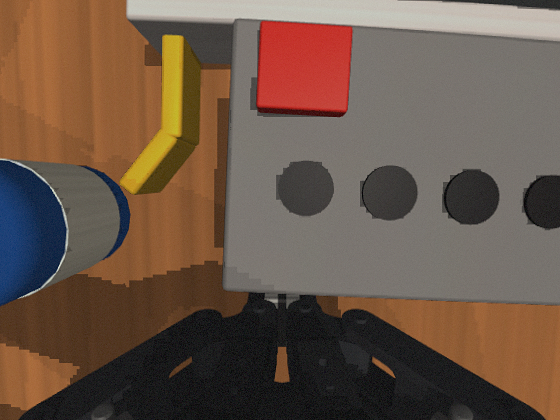

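step_arm:
  rows:
    - [-0.6,3,0,0,0,0,0]
    - [-0.7,3.2,0,0,0,0,0]
    - [-0.8,3.4,0,0,0,0,0]
    - [-0.9,3.5,0,0,0,0,0]
    - [-0.9,3.6,0,0,0,0,0]
    - [-1,3.7,0,0,0,0,0]
    - [-1,3.8,0,0,0,0,0]
    - [-1,3.9,0,0,0,0,0]

```text
clock: 36.8
eef_pos: [517.6, -136.4, 28.3]
tcp_rot: [1.505, 1.334, 1.51]
contact_force: [-2.6, -20.2, -0.5]
opening: 0.003
```

Run:
```python
from h import *
st();est("z")
```

```text
36.8 [ 517.6 -136.4   28.3] F [ -2.6 -20.2  -0.5] M [-3.48  0.62  0.12] fixrot [ 0.026  0.015 -0.003]
scene n 1918 c [590.7 -87.3] wh [ 85.2 184.4] slope -3.29 dock [-43.3  -5. ] rel yaw -1.03
side n 848 c [631.7 -92.3] wh [88.3 98.8] slope -4.01 dock [-46.6 -46. ] rel yaw -1.75
```

Force rose to 20 N with almost no movement, so the left side is on its block. Next is the right end.

step_arm:
  rows:
    - [0,-12,0,0.01,0.005,0,0]
    - [3,-26,0,0.02,0.01,-0.001,0]
    - [25,-28,0,0.026,0.015,-0.003,0]
    - [65,-28,0,0.026,0.015,-0.003,0]
    - [105,-28,0,0.026,0.015,-0.003,0]
    - [135,-28,0,0.026,0.015,-0.003,0]
    - [142,-25,0,0.026,0.015,-0.003,0]
    - [143,-22,0,0.026,0.015,-0.003,0]

```text
clock: 37.9
eef_pos: [659.9, -158.1, 27.8]
tcp_rot: [1.574, 1.308, 1.574]
contact_force: [-0.0, -0.2, 0.2]
opening: 0.001
```

Run:
```python
from h import *
st();est("A")
```

```text
37.9 [ 659.9 -158.1   27.8] F [-0.  -0.2  0.2] M [-0.14 -0.01 -0.01] fixrot [-0.001 -0.001  0.   ]
scene n 1918 c [591.  -87.3] wh [ 85.5 183.2] slope -3.31 dock [-43.2  -5.2] rel yaw -1.05
side n 1586 c [590.6 -88.8] wh [ 89.  180.3] slope -2.13 dock [-44.7  -4.9] rel yaw 0.13
```

step_arm:
  rows:
    - [0,4,0,0,0,0,0]
    - [0,7,0,0,0,0,0]
    - [0,10,0,0,0,0,0]
    - [0,12,0,0,0,0,0]
    - [0.2,13.5,0,0,0,0,0]
    - [0.4,14.5,0,0,0,0,0]
    - [0.6,15.5,0,0,0,0,0]
    - [0.8,16.5,0,0,0,0,0]

```text
clock: 39.0
eef_pos: [659.8, -144.0, 28.0]
tcp_rot: [1.575, 1.312, 1.575]
contact_force: [-4.0, -12.3, 1.9]
opening: -0.004
```

Run:
```python
from h import *
st();est("B")
```

```text
39.0 [ 659.8 -144.    28. ] F [ -4.  -12.3   1.9] M [-2.17  0.75  0.22] fixrot [ 0.003 -0.001 -0.001]
scene n 1925 c [590.4 -87.3] wh [ 85.3 181.5] slope -3.11 dock [-43.3  -4.7] rel yaw -0.85
side n 1474 c [586.6 -89.1] wh [ 89.5 172.4] slope -2.96 dock [-45.2  -0.9] rel yaw -0.7
```

step_arm:
  rows:
    - [0.4,2.4,0,0,0,0,0]
    - [0.5,2.6,0,0,0,0,0]
    - [0.6,2.8,0,0,0,0,0]
    - [0.7,3,0,0,0,0,0]
    - [0.8,3.2,0,0,0,0,0]
    - [0.9,3.4,0,0,0,0,0]
    - [1,3.6,0,0,0,0,0]
    - [1,3.8,0,0,0,0,0]

```text
clock: 40.1
eef_pos: [660.3, -143.0, 28.1]
tcp_rot: [1.574, 1.315, 1.574]
contact_force: [-5.2, -14.2, 2.7]
opening: 0.001
```

Run:
```python
from h import *
st();est("C")
```

```text
40.1 [ 660.3 -143.    28.1] F [ -5.2 -14.2   2.7] M [-2.2   0.79  0.23] fixrot [ 0.006 -0.001 -0.001]
scene n 1921 c [589.9 -86.9] wh [ 85.2 183.4] slope -2.45 dock [-42.9  -4.1] rel yaw -0.19
side n 1475 c [589.1 -88.4] wh [ 88.2 177.5] slope -2.42 dock [-44.4  -3.3] rel yaw -0.16
```

Square now. I'll keep pressing the right end until its block resists.

step_arm:
  rows:
    - [0.4,2.8,0,0,0,0,0]
    - [0.5,3,0,0,0,0,0]
    - [0.6,3.1,0,0,0,0,0]
    - [0.7,3.2,0,0,0,0,0]
    - [0.8,3.3,0,0,0,0,0]
    - [0.9,3.4,0,0,0,0,0]
    - [1,3.5,0,0,0,0,0]
    - [1,3.6,0,0,0,0,0]

```text
clock: 41.2
eef_pos: [660.8, -142.4, 28.1]
tcp_rot: [1.574, 1.319, 1.575]
contact_force: [-6.0, -13.6, 2.7]
opening: -0.001
```

Run:
```python
from h import *
st();est("D")
```

```text
41.2 [ 660.8 -142.4   28.1] F [ -6.  -13.6   2.7] M [-2.24  0.86  0.27] fixrot [ 0.01  -0.001 -0.001]
scene n 1906 c [591.1 -86.9] wh [ 85.2 182.3] slope -2.05 dock [-42.8  -5.3] rel yaw 0.21
side n 1473 c [589.6 -88.6] wh [ 89.8 177.4] slope -1.4 dock [-44.6  -3.9] rel yaw 0.86
```

step_arm:
  rows:
    - [0.2,2.8,0,0,0,0,0]
    - [0.3,3,0,0,0,0,0]
    - [0.4,3.2,0,0,0,0,0]
    - [0.5,3.4,0,0,0,0,0]
    - [0.5,3.6,0,0,0,0,0]
    - [0.5,3.7,0,0,0,0,0]
    - [0.5,3.8,0,0,0,0,0]
    - [0.5,3.9,0,0,0,0,0]

```text
clock: 42.3
eef_pos: [661.1, -141.9, 28.1]
tcp_rot: [1.571, 1.324, 1.573]
contact_force: [-6.1, -16.0, 1.9]
opening: -0.001
```

Run:
```python
from h import *
st();est("E")
```

```text
42.3 [ 661.1 -141.9   28.1] F [ -6.1 -16.    1.9] M [-2.54  0.78  0.28] fixrot [ 0.015 -0.    -0.002]
scene n 1911 c [592.  -86.9] wh [ 85.3 183.1] slope -1.76 dock [-42.8  -6.2] rel yaw 0.5
side n 1470 c [589.2 -89. ] wh [ 90.8 176.3] slope -2.5 dock [-45.   -3.4] rel yaw -0.24
```

step_arm:
  rows:
    - [-0.3,3,0,0,0,0,0]
    - [-0.3,3.2,0,0,0,0,0]
    - [-0.3,3.3,0,0,0,0,0]
    - [-0.3,3.4,0,0,0,0,0]
    - [-0.3,3.5,0,0,0,0,0]
    - [-0.3,3.6,0,0,0,0,0]
    - [-0.3,3.7,0,0,0,0,0]
    - [-0.3,3.8,0,0,0,0,0]

```text
clock: 43.4
eef_pos: [661.0, -141.9, 28.2]
tcp_rot: [1.564, 1.329, 1.566]
contact_force: [-2.7, -16.9, 1.7]
opening: 0.001
```

Run:
```python
from h import *
st();est("F")
```

```text
43.4 [ 661.  -141.9   28.2] F [ -2.7 -16.9   1.7] M [-2.8   0.58  0.1 ] fixrot [ 0.02   0.002 -0.002]
scene n 1906 c [591.8 -86.9] wh [ 85.3 182.5] slope -1.65 dock [-42.8  -6. ] rel yaw 0.61
side n 1466 c [585.5 -88.9] wh [ 88.4 170.4] slope -3.0 dock [-45.    0.2] rel yaw -0.74
```

step_arm:
  rows:
    - [0,3.4,0,0,0,0,0]
    - [0,3.6,0,0,0,0,0]
    - [0,3.8,0,0,0,0,0]
    - [0,3.9,0,0,0,0,0]
    - [0,4,0,0,0,0,0]
    - [0,4.1,0,0,0,0,0]
    - [0,4.2,0,0,0,0,0]
    - [0,4.3,0,0,0,0,0]

```text
clock: 44.5
eef_pos: [661.1, -141.8, 28.3]
tcp_rot: [1.558, 1.335, 1.56]
contact_force: [-4.0, -18.7, 2.0]
opening: -0.002
```

Run:
```python
from h import *
st();est("G")
```

```text
44.5 [ 661.1 -141.8   28.3] F [ -4.  -18.7   2. ] M [-3.22  0.75  0.25] fixrot [ 0.026  0.003 -0.002]
scene n 1897 c [590.9 -86.7] wh [ 85.3 184.3] slope -1.75 dock [-42.6  -5.1] rel yaw 0.51
side n 1456 c [585.9 -88.4] wh [ 89.4 170.2] slope -1.08 dock [-44.5  -0.1] rel yaw 1.18
```

step_arm:
  rows:
    - [0,-8,0,0,0,0,0]
    - [0,-25,0,0,0,0,0]
    - [0,-50,5,0,0,0,0]
    - [0,-80,30,0,0,0,0]
    - [0,-110,70,0,0,0,0]
    - [-20,-130,110,0,0,0,0]
    - [-60,-150,150,0,0,0,0]
    - [-110,-160,180,0,0,0,0]

```text
clock: 45.6
eef_pos: [550.6, -304.4, 210.4]
tcp_rot: [1.548, 1.337, 1.55]
contact_force: [0.5, 0.2, -0.0]
opening: 0.001
```

Run:
```python
from h import *
st();est("H")
for n in("scene","side"):
    p=cv2.imread(f"pics/{n}_H.png")
    c=p[190:310,200:340] if n=="scene" else p[160:300,230:430]
    cv2.imwrite(f"pics/{n}_Hc.png",cv2.resize(c,None,fx=4,fy=4,interpolation=cv2.INTER_CUBIC))
def slope(V,x0,x1,zl,zh,yl,yh,nm):
    q=V[(V[:,2]>zl)&(V[:,2]<zh)&(V[:,0]>x0)&(V[:,0]<x1)&(V[:,1]>yl)&(V[:,1]<yh)]
    if len(q)<20: print(nm,"few",len(q)); return
    vx,vy,a,b=cv2.fitLine(q[:,:2].astype(np.float32),cv2.DIST_HUBER,0,.01,.01).ravel()
    print(nm,len(q),"slope",np.degrees(np.arctan(vy/vx)).round(2),"y@590",(b+(590-a)*vy/vx).round(1))
V=cloud("side",np.load("pics/side_H.npy")).reshape(-1,3)
slope(V,510,672,12,70,-150,-115,"back face")
# bar seen before: y@590 = about -30.0, slope -2.26; charger front edge check in same frame
for n in("side","scene"):
    for tag in("0","_H"):
        V=cloud(n,np.load(f"pics/{n}{tag}.npy")).reshape(-1,3)
        q=V[(V[:,2]>71)&(V[:,2]<78)&(V[:,0]>505)&(V[:,0]<675)&(V[:,1]>-40)&(V[:,1]<100)]
        print(n,tag,"charger",len(q),cv2.minAreaRect(q[:,:2].astype(np.float32)))
        for nm,lo,hi,x0,x1,y0,y1 in (("tin",57,64,700,830,-220,-60),("bear",12,19,745,815,-40,40),("bottle",112,130,370,440,-150,-70)):
            q=V[(V[:,2]>lo)&(V[:,2]<hi)&(V[:,0]>x0)&(V[:,0]<x1)&(V[:,1]>y0)&(V[:,1]<y1)]
            if len(q)>10: print("  ",nm,len(q),np.round(cv2.minEnclosingCircle(q[:,:2].astype(np.float32))[0],1))
```

```text
45.6 [ 550.6 -304.4  210.4] F [ 0.5  0.2 -0. ] M [-0.12  0.07 -0.01] fixrot [ 0.028  0.005 -0.001]
scene n 1912 c [591.3 -86.8] wh [ 85.2 184.4] slope -1.75 dock [-42.7  -5.5] rel yaw 0.51
side n 777 c [545.1 -87.1] wh [88.2 88. ] slope 88.16 dock [-44.8  40.6] rel yaw 90.42
back face 1085 slope -1.81 y@590 -130.1
side 0 charger 1363 ((590.1390991210938, 31.817705154418945), (102.80245971679688, 173.38587951660156), 87.34930419921875)
   tin 457 [ 757.2 -143.6]
   bear 152 [ 7.775e+02 -7.000e-01]
   bottle 116 [ 405.5 -111.3]
side _H charger 1112 ((583.4385375976562, 32.120574951171875), (102.23833465576172, 156.9268035888672), 89.82842254638672)
   tin 453 [ 759.3 -142.9]
   bear 54 [780.4  -6. ]
   bottle 114 [ 406.7 -110.4]
scene 0 charger 1752 ((590.402587890625, 34.07343292236328), (99.46910858154297, 171.184326171875), 88.54491424560547)
   tin 741 [ 759.4 -142.1]
   bear 299 [ 7.77e+02 -2.00e-01]
   bottle 79 [ 406.4 -109.1]
scene _H charger 1763 ((590.0394897460938, 33.49058532714844), (99.20374298095703, 172.6444854736328), 87.93046569824219)
   tin 739 [ 759.8 -142.8]
   bear 301 [7.775e+02 3.000e-01]
   bottle 84 [ 406.9 -110.2]
```

View pics/scene_Hc.png

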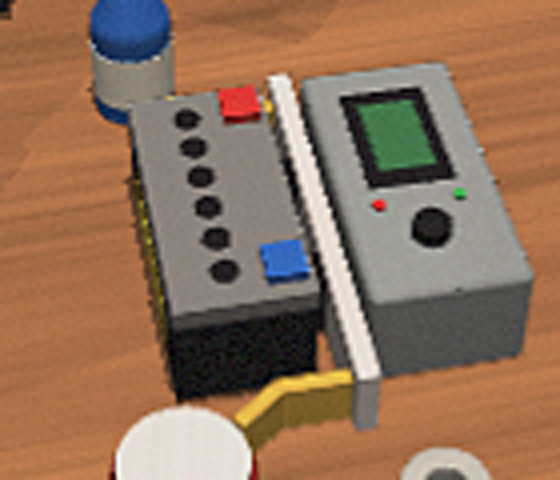

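View pics/side_Hc.png

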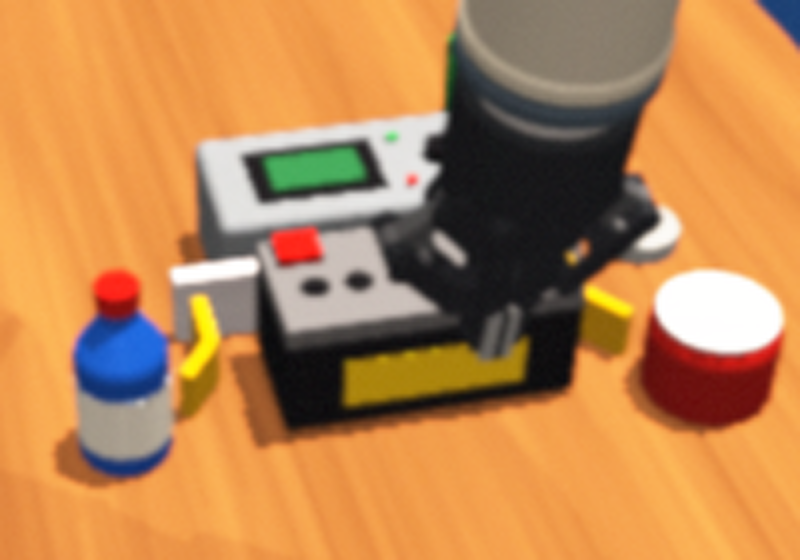

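Run:
```python
from rig import order
print(order.sign_off())
```

```text
the job is handed in; nothing more can be done
None
```

I walked the small black battery into the dock with alternating end pushes. It is square against both stop blocks, the arm is clear, and I handed the job in at about 46 s. I can't read the contacts directly, so "fully in" is inferred from force and camera position.

**Final position:** the scene camera puts the battery centre at x = -42.7 mm and y = -5.5 mm in the dock frame, turned 0.4–0.5° from square. That leaves an estimated gap of under about 1 mm at the left block and about 0 at the right, against the 2.5 mm allowed.

**Contacts:** each end stopped moving against its block, at about 20 N on the left and 19 N on the right. Earlier, sliding had taken about 13–17 N.

**Force limit:** the highest force I read was about 20 N, but readings came only at the end of each one-second move, so brief peaks in between were not seen.

**Bystanders:** the bottle, tin and bearing show less than 2 mm of change in the scene camera. The side camera agrees for the bottle and tin, but the gripper hid the bearing from it.

**Disagreement:** the side camera puts the battery's back face about 1 mm short of the home position; this is still within tolerance, and I relied on the block contact forces.

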